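Stack the wear plates on the sloping shelf

ROBOT

A 6-joint arm with a two-finger parallel gripper is mounted at the origin on the work surface. World frame = base frame: x ahead of the robot, y to its left, z up, the work surface at z = 0. Lengths are in m, angles in rad, forces in N, time in s.
With the tool pointing down it reaches from about 0.25 to 0.775 m from the base axis. Payload 4 kg.
Tool frame: the origin (TCP) lies at the very end of the fingers, on their centre line; the grasp point (between the pads) lies hold_point_z behind it (hold_point_z is the distance from the TCP to the grasp point, in m); z points along the fingers, y is the direction in which the jaws open and shut (so a half turn about z gives the same grasp; the last joint's range is limited). The gripper opens to 94 mm and grips with 3 to 60 N. Pads are 16 mm wide; open, the fingers measure 119 mm over their backs; the gripper's body (75 mm by 177 mm) begins 78 mm behind the grasp point.
Start: joints at [1.202, 0.087, 1.371, -0, 1.684, -0.103], TCP at [0.144, 0.531, 0.206] pointing down, gripper open.
Joint ranges: [-3.1, 3.1], [-0.76, 2.03], [0.27, 2.55], [-1.08, 4.22], [0.17, 2.65], [-2.57, 2.57]. Speed limits (rad/s): [2.79, 2.79, 3.14, 3.14, 3.14, 3.14].

INTERFACE

Orientations are given as [roll, pitch, yaw] about the fixed x, y, z axes, in that order (R = Rz(yaw) Ry(pitch) Rx(roll)).
In Python, from bench import * gives the robot as it stands.
- The arm moves only by the tool step_arm, never from a script. Its argument "increments" is text: rows parted by semicolons, each of 6 numbers parted by spaces: the shift along the tool's x, y, z in cm, then the turn, a rotation vector about the tool's x, y, z in rad. A call has 1 to 5 rows; each row shifts and turns the commanded pose from where the row before left it, along the tool's axes as they then stand; what a row does not reach is not made up. A row lasts 1/10 s, in which the tool goes at most 50 mm and 8.59 degrees, less where a joint would pass 70% of its speed; a pose out of reach is approached as far as the arm can. A call is refused whole if a number of a shift passes 5 or a number of a turn 0.15, either way. A call with a gripper value outside its range is refused whole. "claw" is the gripper's target within -1 to 1 (shut at 1, half-way at 0, fully open at -1), set as the call begins (left out, the last holds). The fingers move at their own pace and stop on an object; the grip force is fixed at half the most. Time passes only in rows, so rows that do not move let the fingers close. It gives the time, the measured TCP pose, the force and the opening at its end, in the units of the state.
- get_obs(): the state, without advancing time (a new reading comes with each control period).
- snapshot(name): name is "scene" or "top" or "wrist"; returns the picture (480x640x3 uint8, red, green, blue); there is no depth.
- calibration(name): a dict with "camera_matrix" (3x3 intrinsics, pixels), "eye" and "orientation" of the camera in the world; the wrist camera has in their place "tool_from_camera" (4x4, takes a point from camera to tool coordinates, whose origin is the TCP and whose axes are the flange's). Camera axes: x right, y up, looking along -z (the intrinsics and any distortion apply to the point x, -y, -z); pixel columns grow to the right and rows downward; lengths in m; the calibration is good to about 2 mm. A picture is of the moment at which its call begins: read the wrist's pose just before it. calibration takes no time and is no camera call.
- close_job(): hands the job in, once; it reports no verdict.
The state is a dict: "time": time; "joint_positions": joint angles; "qvel": joint speeds; "joint_torque": joint torques, N m; "tool_pos": TCP position; "ee_rot": TCP orientation; "wrist_force": force on the tool from outside, world axes, zero at the start; "wrist_torque": the same for the moment, N m; "width": finger opening in m.
Only numpy, scipy, OpenCV 4.12 (cv2) and the standard library are available. Lean on these libraries where they do the work, as an engineer would, in place of code of your own. Each camera call takes 0.05 s, during which the arm holds its last target. There are 200 camera calls.

TASK

Stack the two oak wear plates on the sloping shelf: lay the long one flat on the boards first, then the short one flat and squarely on top of it. Both should lie lengthwise down the slope in the middle of the shelf's width, with their lower ends tucked under the iron lip and fully home against the backstop. Leave everything else where it is.

Things in the scene. Friction and masses are not known exactly. Their poses are not given: they have to be found in the camera images.
- long_plate: flat oak block with two dark bolt holes, 130 mm long (own x), 60 mm wide (own y), 16 mm thick (own z), about 110 g, origin at its centre. Lies flat on the table left or right of the sloping shelf (side varies), its length within 35 degrees of world x. The longer and wider of the two plates; alike either way up or round
- short_plate: flat oak block with two dark bolt holes, 96 mm long (own x), 48 mm wide (own y), 16 mm thick (own z), about 70 g, origin at its centre. Lies flat on the table left or right of the sloping shelf (side varies), its length within 35 degrees of world x. The shorter and narrower of the two plates; alike either way up or round
- deck: boards of a fixed, rigid shelf sloping 18 degrees down away from the robot to a backstop; 180 mm long, 150 wide, no side walls. Origin: on the boards at the foot of the backstop, mid-width, 25 mm over the table. Own x: down the slope (boards from -180 mm to 0, backstop face at 0); y: left along the backstop; z: square off the boards. Upper end 81 mm over the table. Plates may not slide home unaided
- lip_edge (a point): middle of the lower edge, nearest the robot, of the iron lip on top of the backstop, over its full width: it overhangs the boards by 14 mm and leaves 41 mm free between boards and lip (both plates together fill 32 mm). The lip is 10 mm thick and 28 mm deep; in the boards' frame this point is at x -14 mm, y 0, z 41 mm
- chock1: hardwood wedge chock, 110 x 45 mm, 42 mm high, at the far left of the work area, origin at the centre of its underside; leave it alone
- chock2: hardwood wedge chock like chock1, at the far right; leave it alone
- windlass: bronze L-shaped lock windlass lying flat, 260 mm long, 26 mm high, beyond the sloping shelf, origin under the middle of its arm; leave it alone
- boat_hook_tip: iron boat hook tip lying flat, 190 mm long, 32 mm high, beyond the sloping shelf, origin under its middle; leave it alone
- grease_pot: round tin pot with a knobbed lid, 78 mm diameter, 78 mm high, at the left edge of the work area, origin at the centre of its underside; leave it alone
- shackle: iron D-shackle lying flat, about 70 x 75 mm, 16 mm high, at the right edge of the work area, origin under its middle; leave it alone
Mind the look-alikes: they are no part of the job. Leave any red look-alike of the short_plate alone. Leave any orange look-alike of the long_plate alone.

How it is judged:
By the outcome, as a careful person would: the job done as asked, in the order asked, and still so for the second after the job is handed in, with the robot touching nothing.
It also fails if it takes over 64 s, if anything falls off the work surface, if the arm or the gripper's body presses on something with over 40 N, if the wrist force passes 120 N, or if a joint passes its speed limit or range.

## Working session

There is one attempt and no reset: what is moved stays moved. The work goes in short steps, Python scripts to look and compute and a tool call to move; the robot and the scene stay as the last step left them, time stands still between calls to the robot, and variables do not carry over. Pictures are saved under pics/ and viewed, about 8 in all and at most 12, crops included, and the job is handed in when it is done.

Besides the shell and the picture viewer there is one more tool, called after "Request:" by a JSON object that holds its "op" and its "data", one argument or row to a line. step_arm: Moves the arm, as the interface text tells. Its arguments: {"type":"object","properties":{"increments":{"type":"string"},"claw":{"type":"number"}},"required":["increments"]}

```bash
mkdir -p pics; ls; python3 - <<'E'
from bench import *
import cv2
o=get_obs(); print({k:np.round(v,3).tolist() if 0 else v for k,v in o.items()})
for n in ["scene","top"]:
    cv2.imwrite(f"pics/{n}0.png",snapshot(n)[:,:,::-1])
for n in ["scene","top","wrist"]: print(n,calibration(n))
E
```

```text
pics
{'time': 0.0, 'joint_positions': array([ 1.20189951e+00,  8.79393931e-02,  1.37222313e+00, -2.06254311e-05,
        1.68358857e+00, -1.03099233e-01]), 'qvel': array([-1.06085491e-03,  6.49957045e-04, -7.64714293e-05,  1.55693711e-03,
       -1.21341638e-03, -1.75941777e-03]), 'joint_torque': array([ 1.16077435e-04, -3.40185177e+01, -3.02428222e+01,  7.16638472e-02,
        3.31637647e-02, -2.08216215e-04]), 'tool_pos': array([0.14428932, 0.53017813, 0.20432849]), 'ee_rot': array([-3.13944356e+00, -2.01749241e-04,  2.87579255e+00]), 'wrist_force': array([ 0.1461443 , -0.11814498, -0.6759239 ]), 'wrist_torque': array([0.0077619 , 0.00286435, 0.01910172]), 'width': 0.09402910379333335}
scene {'camera_matrix': array([[459.68178204,   0.        , 317.61579728],
       [  0.        , 459.68178204, 236.59503088],
       [  0.        ,   0.        ,   1.        ]]), 'eye': array([1.17392242, 0.14950149, 0.91199601]), 'orientation': array([ 0.66333426, -0.00444897,  1.82149833])}
top {'camera_matrix': array([[475.64138355,   0.        , 330.58979967],
       [  0.        , 475.64138355, 241.48170286],
       [  0.        ,   0.        ,   1.        ]]), 'eye': array([ 0.4515252 , -0.01726765,  1.16472563]), 'orientation': array([ 0.10531479,  0.00770149, -1.56250523])}
wrist {'camera_matrix': array([[364.70882003,   0.        , 322.33959216],
       [  0.        , 364.70882003, 246.84030613],
       [  0.        ,   0.        ,   1.        ]]), 'tool_from_camera': array([[-5.08235089e-04,  9.57305249e-01,  2.89078540e-01,
         8.59135946e-02],
       [ 9.99999795e-01,  3.73719938e-04,  5.20519187e-04,
        -1.14468865e-03],
       [ 3.90261336e-04,  2.89078746e-01, -9.57305242e-01,
        -1.79408777e-01],
       [ 0.00000000e+00,  0.00000000e+00,  0.00000000e+00,
         1.00000000e+00]])}
```

View pics/top0.png

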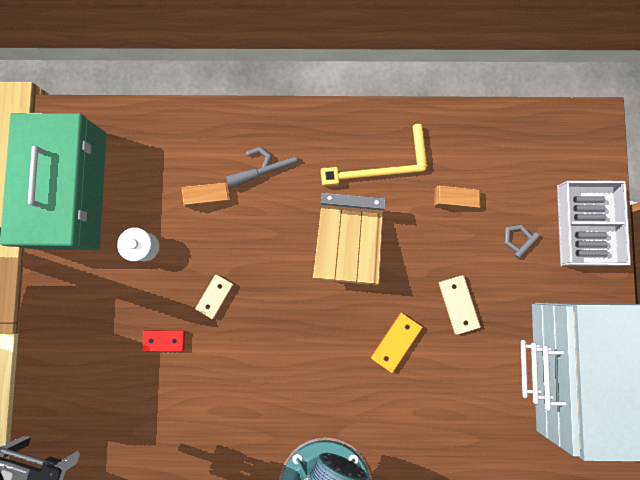

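View pics/scene0.png

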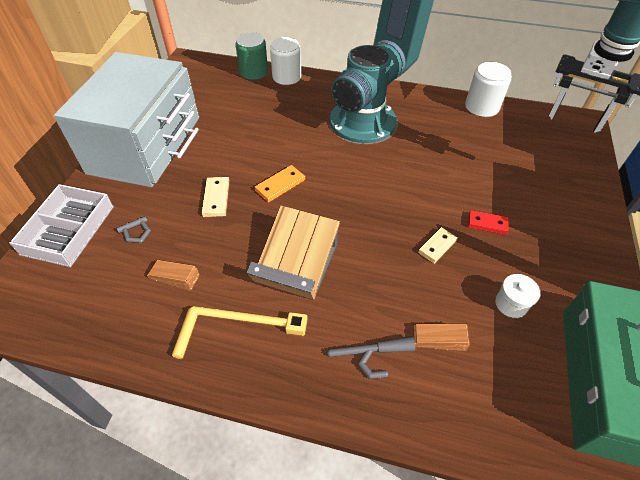

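```bash
python3 -c "
import bench
print([ (n,getattr(bench,n)) for n in dir(bench) if not n.startswith('__')])"
```

```text
[('IKError', <class 'bench.IKError'>), ('calibration', <function make.<locals>.<lambda> at 0x7f2ba9578720>), ('close_job', <function connect.<locals>.done at 0x7f2ba94eb7e0>), ('get_obs', <function make.<locals>.<lambda> at 0x7f2ba9578680>), ('hold_point_z', 0.0188), ('snapshot', <function make.<locals>.drawn_camera at 0x7f2ba9578180>)]
```

```bash
cat > h.py <<'E'
from bench import *
import numpy as np, cv2
from scipy.spatial.transform import Rotation as Ro
from scipy.linalg import logm, expm
def rot(e): return Ro.from_euler('xyz',e).as_matrix()
def cam(n,o=None):
    c=calibration(n); K=c["camera_matrix"]
    if n!="wrist": return K,rot(c["orientation"]),np.array(c["eye"])
    T=np.eye(4);T[:3,:3]=rot(o["ee_rot"]);T[:3,3]=o["tool_pos"]; T=T@c["tool_from_camera"]
    return K,T[:3,:3],T[:3,3]
def cast(C,uv,p0,n):
    """pixels -> points on the plane through p0 with normal n"""
    K,R,e=C; uv=np.atleast_2d(np.asarray(uv,float)); n=np.asarray(n,float)
    d=np.c_[(uv[:,0]-K[0,2])/K[0,0],-(uv[:,1]-K[1,2])/K[1,1],-np.ones(len(uv))]@R.T
    return e+d*((np.asarray(p0)-e)@n/(d@n))[:,None]
def castz(C,uv,z): return cast(C,uv,[0,0,z],[0,0,1])
def proj(C,p):
    K,R,e=C; q=(np.atleast_2d(p)-e)@R; return np.c_[K[0,0]*q[:,0]/-q[:,2]+K[0,2],K[1,1]*q[:,1]/q[:,2]+K[1,2]]
def down(psi): return rot([np.pi,0,psi])
def plan(p,R,n,o=None):
    o=o or get_obs(); A=np.eye(4);A[:3,:3]=rot(o["ee_rot"]);A[:3,3]=o["tool_pos"]
    B=np.eye(4);B[:3,:3]=R;B[:3,3]=p; D=expm(logm(np.linalg.inv(A)@B).real/n)
    print(f"{n} rows of:",*np.round(D[:3,3]*100,2),*np.round(Ro.from_matrix(D[:3,:3]).as_rotvec(),3))
E
python3 - <<'E'
from h import *
im=cv2.imread("pics/top0.png"); C=cam("top")
hsv=cv2.cvtColor(im,cv2.COLOR_BGR2HSV)
for nm,uv in dict(plate=(452,300),plate2=(212,305),deck=(350,250),lip=(350,200),table=(280,300)).items(): print(nm,hsv[uv[1],uv[0]])
m=cv2.inRange(hsv,(15,30,200),(35,110,255))
for c in cv2.findContours(m,0,2)[0]:
    if cv2.contourArea(c)>300:
        r=cv2.minAreaRect(c); b=castz(C,cv2.boxPoints(r),.016); 
        print(r[0],cv2.contourArea(c)); print("ctr",b.mean(0).round(4),"sides",[np.linalg.norm(b[i]-b[i+1]).round(4) for i in (0,1)],[np.degrees(np.arctan2(*(b[i+1]-b[i])[[1,0]])).round(1) for i in (0,1)])
m=cv2.inRange(hsv,(14,100,150),(24,200,255)); m[:, :300]=0;m[:,400:]=0; m[300:]=0;m[:190]=0
c=max(cv2.findContours(m,0,2)[0],key=cv2.contourArea); q=cv2.approxPolyDP(c,4,True)[:,0]; print("deck",q.tolist())
g=cv2.inRange(hsv,(0,0,60),(180,80,200)); g[:, :310]=0;g[:,395:]=0; g[220:]=0;g[:190]=0
c=max(cv2.findContours(g,0,2)[0],key=cv2.contourArea); print("lip",cv2.approxPolyDP(c,2,True)[:,0].tolist())
E
```

```text
plate [ 29  42 255]
plate2 [ 30  33 255]
deck [ 19 118 247]
lip [117  18 158]
table [ 11 146 155]
(5.999999046325684, 396.4999694824219) 754.5
ctr [0.2005 0.7556 0.016 ] sides [np.float64(0.2231), np.float64(0.0288)] [np.float64(4.7), np.float64(-89.5)]
(458.7398376464844, 304.4856262207031) 1259.5
ctr [ 0.4241 -0.3149  0.016 ] sides [np.float64(0.0632), np.float64(0.1291)] [np.float64(-72.9), np.float64(-164.3)]
(213.34715270996094, 296.119140625) 647.5
ctr [0.4389 0.2733 0.016 ] sides [np.float64(0.0952), np.float64(0.0478)] [np.float64(-28.8), np.float64(-119.3)]
(366.89593505859375, 248.9568328857422) 842.5
ctr [ 0.5559 -0.0956  0.016 ] sides [np.float64(0.1601), np.float64(0.0363)] [np.float64(-4.0), np.float64(-93.7)]
(348.14410400390625, 247.12644958496094) 564.0
ctr [ 0.56   -0.0501  0.016 ] sides [np.float64(0.1602), np.float64(0.0479)] [np.float64(-4.0), np.float64(-94.0)]
(331.064453125, 244.14279174804688) 674.0
ctr [ 0.567  -0.0087  0.016 ] sides [np.float64(0.17), np.float64(0.0392)] [np.float64(-9.6), np.float64(-100.0)]
(5.688595771789551, 150.89840698242188) 768.0
ctr [0.7966 0.804  0.016 ] sides [np.float64(0.3567), np.float64(0.0439)] [np.float64(-3.1), np.float64(-97.9)]
deck [[321, 205], [313, 278], [356, 278], [377, 284], [382, 211], [361, 209], [361, 216], [359, 210], [341, 214], [333, 206]]
lip [[321, 193], [321, 204], [384, 209], [384, 198]]
```

```bash
python3 - <<'E'
from h import *
im=cv2.imread("pics/top0.png"); C=cam("top")
hsv=cv2.cvtColor(im,cv2.COLOR_BGR2HSV)
U=castz(C,[(313,278.5),(379,284)],.081); F=castz(C,[(321,205),(384.5,209.7)],.0778);B=castz(C,[(321,193),(384.5,198)],.0691)
for n,P in (("upper",U),("lipfront",F),("lipback",B)):
    d=P[0]-P[1]; print(n,P.mean(0).round(4),"w",np.linalg.norm(d).round(4),"yaw",np.degrees(np.arctan2(-d[0],d[1])).round(2))
d=(F.mean(0)-U.mean(0))[:2]; print(np.linalg.norm(d),"expect",(.180-.014)*np.cos(np.radians(18))+.051*np.sin(np.radians(18)),np.degrees(np.arctan2(d[1],d[0])))
# scene camera check
im=cv2.imread("pics/scene0.png"); hs=cv2.cvtColor(im,cv2.COLOR_BGR2HSV)
g=cv2.inRange(hs,(90,0,60),(180,80,180)); w=np.zeros_like(g); w[250:300,240:330]=g[250:300,240:330]
c=max(cv2.findContours(w,0,2)[0],key=cv2.contourArea); print("lip scene",cv2.approxPolyDP(c,2,True)[:,0].tolist())
S=cam("scene"); print(proj(S,np.vstack([U,F,B])).round(1).tolist())
cv2.imwrite("pics/c.png",cv2.resize(im[195:305,230:350],None,fx=5,fy=5))
E
```

```text
upper [ 0.4755 -0.0436  0.081 ] w 0.1503 yaw -4.29
lipfront [ 0.6462 -0.0585  0.0778] w 0.1473 yaw -3.9
lipback [ 0.6758 -0.0587  0.0691] w 0.1489 yaw -4.19
0.17134460591101813 expect 0.17363524841811778 -4.9798605318311076
lip scene [[247, 271], [310, 292], [314, 281], [253, 262]]
[[340.3, 219.6], [281.1, 204.3], [315.6, 277.6], [252.5, 259.9], [312.3, 291.4], [248.0, 272.7]]
```

View pics/c.png

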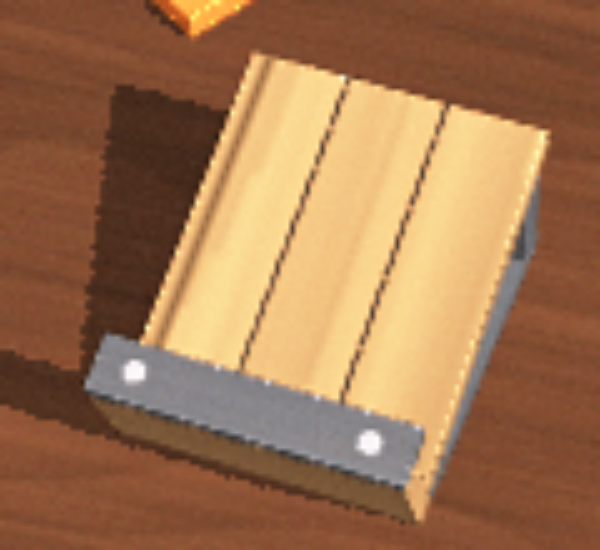

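```bash
cat >> h.py <<'E'
def lin(p,R,n,o=None):
    """straight line in the world, even turn; rows of tool increments"""
    o=o or get_obs(); A=rot(o["ee_rot"]); p0=o["tool_pos"]; w=Ro.from_matrix(A.T@R).as_rotvec()/n
    d=(np.asarray(p)-p0)/n; print("dist/row",np.linalg.norm(d),"turn/row",np.linalg.norm(w))
    rows=[]
    for i in range(n):
        Ri=A@Ro.from_rotvec(w*i).as_matrix()
        rows.append(" ".join(f"{v:.2f}" for v in Ri.T@d*100)+" "+" ".join(f"{v:.3f}" for v in w))
    for i in range(0,n,5): print("; ".join(rows[i:i+5]))
E
python3 -c "
from h import *
lin([.42,-.31,.13],down(.274),20)"
```

```text
dist/row 0.04437087415117357 turn/row 0.1300890503194962
-2.43 -3.69 0.38 -0.000 0.000 0.130; -2.89 -3.34 0.38 -0.000 0.000 0.130; -3.30 -2.94 0.38 -0.000 0.000 0.130; -3.65 -2.49 0.38 -0.000 0.000 0.130; -3.95 -1.99 0.38 -0.000 0.000 0.130
-4.17 -1.46 0.38 -0.000 0.000 0.130; -4.33 -0.91 0.38 -0.000 0.000 0.130; -4.41 -0.34 0.37 -0.000 0.000 0.130; -4.42 0.23 0.37 -0.000 0.000 0.130; -4.35 0.80 0.37 -0.000 0.000 0.130
-4.21 1.36 0.37 -0.000 0.000 0.130; -3.99 1.90 0.37 -0.000 0.000 0.130; -3.71 2.40 0.37 -0.000 0.000 0.130; -3.37 2.86 0.37 -0.000 0.000 0.130; -2.97 3.27 0.37 -0.000 0.000 0.130
-2.52 3.63 0.37 -0.000 0.000 0.130; -2.03 3.93 0.37 -0.000 0.000 0.130; -1.50 4.16 0.37 -0.000 0.000 0.130; -0.95 4.32 0.37 -0.000 0.000 0.130; -0.38 4.40 0.37 -0.000 0.000 0.130
```

Request:
{"op": "step_arm", "data": {
  "increments": "-2.43 -3.69 0.38 0 0 0.13; -2.89 -3.34 0.38 0 0 0.13; -3.3 -2.94 0.38 0 0 0.13; -3.65 -2.49 0.38 0 0 0.13; -3.95 -1.99 0.38 0 0 0.13",
  "claw": -1
}}

```text
time: 0.6
tool_pos: [0.2133, 0.3189, 0.1858]
ee_rot: [-3.141, 0.0, 2.221]
wrist_force: [1.2, -0.1, 0.8]
width: 0.0939
```

Request:
{"op": "step_arm", "data": {
  "increments": "-4.17 -1.46 0.38 0 0 0.13; -4.33 -0.91 0.38 0 0 0.13; -4.41 -0.34 0.37 0 0 0.13; -4.42 0.23 0.37 0 0 0.13; -4.35 0.8 0.37 0 0 0.13"
}}

```text
time: 1.1
tool_pos: [0.2823, 0.1091, 0.1674]
ee_rot: [3.141, -0.0, 1.571]
wrist_force: [1.1, 0.2, -0.3]
width: 0.0942
```

Request:
{"op": "step_arm", "data": {
  "increments": "-4.21 1.36 0.37 0 0 0.13; -3.99 1.9 0.37 0 0 0.13; -3.71 2.4 0.37 0 0 0.13; -3.37 2.86 0.37 0 0 0.13; -2.97 3.27 0.37 0 0 0.13"
}}

```text
time: 1.6
tool_pos: [0.3516, -0.1011, 0.1489]
ee_rot: [3.142, -0.0, 0.919]
wrist_force: [-0.0, 0.7, -0.4]
width: 0.0939
```

Request:
{"op": "step_arm", "data": {
  "increments": "-2.52 3.63 0.37 0 0 0.13; -2.03 3.93 0.37 0 0 0.13; -1.5 4.16 0.37 0 0 0.13; -0.95 4.32 0.37 0 0 0.13; -0.38 4.4 0.37 0 0 0.13"
}}

```text
time: 2.1
tool_pos: [0.421, -0.3107, 0.1299]
ee_rot: [-3.141, 0.0, 0.27]
wrist_force: [0.4, 0.0, 0.6]
width: 0.094
```

Request:
{"op": "step_arm", "data": {
  "increments": "0 0 0 0 0 0; 0 0 0 0 0 0"
}}

```text
time: 2.3
tool_pos: [0.4205, -0.309, 0.1294]
ee_rot: [-3.138, 0.001, 0.275]
wrist_force: [-0.0, 0.3, 0.3]
width: 0.0942
```

```bash
cat > wp.py <<'E'
from h import *
import sys
def platelook(name,view=True):
    o=get_obs(); im=snapshot("wrist")[:,:,::-1]; cv2.imwrite(f"pics/{name}.png",im); C=cam("wrist",o)
    m=cv2.inRange(cv2.cvtColor(im,cv2.COLOR_BGR2HSV),(20,15,200),(40,95,255))
    c=max(cv2.findContours(m,0,2)[0],key=cv2.contourArea); b=castz(C,cv2.boxPoints(cv2.minAreaRect(c)),.016)
    P=castz(C,c[:,0],.016)[:,:2].astype(np.float32); r=cv2.minAreaRect(P*1000)
    print("tcp",o["tool_pos"].round(4),o["ee_rot"].round(3)); print("rect mm",r, "touch border",c[:,0].min(0),c[:,0].max(0))
    return o,r
if __name__=="__main__": platelook(sys.argv[1])
E
python3 wp.py w1
```

```text
tcp [ 0.4205 -0.309   0.1294] [-3.138e+00  1.000e-03  2.750e-01]
rect mm ((422.830810546875, -318.7626953125), (128.81044006347656, 58.510684967041016), 16.92585563659668) touch border [297 162] [370 311]
```

View pics/w1.png

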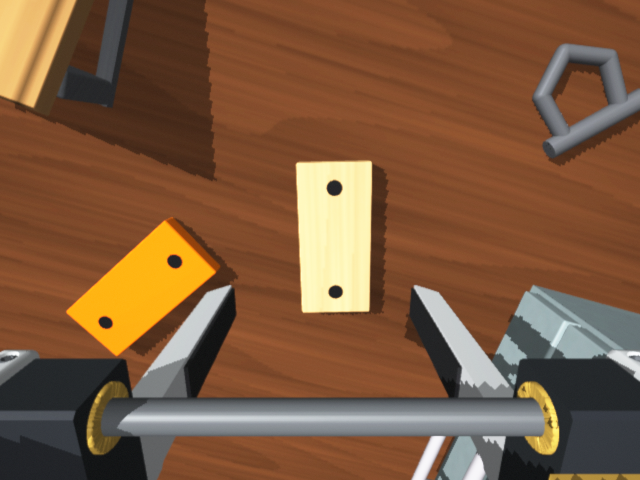

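```bash
python3 -c "
from h import *
C=cam('top');S=cam('scene')
# cabinet: top corner & handles in top (533,303),(522,345); triangulate roughly with scene (185,62)->? 
for uv in [(533,303),(544,385),(522,345)]:
  print(uv,[castz(C,[uv],z)[0].round(3).tolist() for z in (.1,.15,.2,.25)])
for z in (.1,.15,.2,.25): print(z,proj(S,castz(C,[(533,303),(522,345)],z)).round(0).tolist())
R=down(.288); 
for s in (0,.015):
  p=np.array([.423,-.318,.003])+s*R[:,0]; print('body corners',[(p+R@[a,.0885,0]).round(3)[:2].tolist() for a in(-.0375,.0375)])
  lin(p,R,5)
"
```

```text
(533, 303) [[0.43, -0.457, 0.1], [0.431, -0.437, 0.15], [0.432, -0.416, 0.2], [0.433, -0.395, 0.25]]
(544, 385) [[0.254, -0.475, 0.1], [0.263, -0.453, 0.15], [0.272, -0.432, 0.2], [0.282, -0.41, 0.25]]
(522, 345) [[0.339, -0.43, 0.1], [0.344, -0.411, 0.15], [0.349, -0.391, 0.2], [0.355, -0.372, 0.25]]
0.1 [[158.0, 163.0], [183.0, 142.0]]
0.15 [[160.0, 150.0], [185.0, 130.0]]
0.2 [[163.0, 136.0], [187.0, 116.0]]
0.25 [[165.0, 120.0], [189.0, 101.0]]
body corners [[0.412, -0.414], [0.484, -0.392]]
dist/row 0.025487917282633457 turn/row 0.00234175076583126
-0.00 0.20 2.54 -0.000 0.000 -0.002; -0.01 0.20 2.54 -0.000 0.000 -0.002; -0.01 0.20 2.54 -0.000 0.000 -0.002; -0.01 0.20 2.54 -0.000 0.000 -0.002; -0.01 0.20 2.54 -0.000 0.000 -0.002
body corners [[0.427, -0.409], [0.498, -0.388]]
dist/row 0.02565351841497792 turn/row 0.00234175076583126
0.30 0.20 2.54 -0.000 0.000 -0.002; 0.29 0.20 2.54 -0.000 0.000 -0.002; 0.29 0.20 2.54 -0.000 0.000 -0.002; 0.29 0.20 2.54 -0.000 0.000 -0.002; 0.29 0.20 2.54 -0.000 0.000 -0.002
```

Request:
{"op": "step_arm", "data": {
  "increments": "0 0.2 2.48 0 0 -0.002; 0 0.2 2.48 0 0 -0.002; 0 0.2 2.48 0 0 -0.003; 0 0.2 2.48 0 0 -0.003; 0 0.2 2.48 0 0 -0.003"
}}

```text
time: 2.85
tool_pos: [0.424, -0.3171, 0.0068]
ee_rot: [3.141, -0.001, 0.292]
wrist_force: [0.4, 0.1, 0.2]
width: 0.0942
```

Request:
{"op": "step_arm", "data": {
  "increments": "0 0 0 0 0 0; 0 0 0 0 0 0"
}}

```text
time: 3.05
tool_pos: [0.4239, -0.3175, 0.0075]
ee_rot: [-3.141, -0.0, 0.29]
wrist_force: [0.2, -0.5, 0.0]
width: 0.0939
```

Request:
{"op": "step_arm", "data": {
  "increments": "0 0 0.2 0 0 0; 0 0 0.15 0 0 0; 0 0 0 0 0 0"
}}

```text
time: 3.35
tool_pos: [0.4243, -0.3189, 0.0043]
ee_rot: [3.14, -0.001, 0.289]
wrist_force: [-0.6, -0.5, 0.9]
width: 0.0941
```

Request:
{"op": "step_arm", "data": {
  "increments": "0 0 0 0 0 0; 0 0 0 0 0 0; 0 0 0 0 0 0; 0 0 0 0 0 0; 0 0 0 0 0 0",
  "claw": 1
}}

```text
time: 3.85
tool_pos: [0.4238, -0.3187, 0.0032]
ee_rot: [-3.141, -0.0, 0.289]
wrist_force: [0.4, 0.5, 0.4]
width: 0.0596
```

Request:
{"op": "step_arm", "data": {
  "increments": "0 0 0 0 0 0; 0 0 0 0 0 0; 0 0 0 0 0 0; 0 0 0 0 0 0; 0 0 0 0 0 0"
}}

```text
time: 4.35
tool_pos: [0.4239, -0.3186, 0.0032]
ee_rot: [-3.142, -0.0, 0.289]
wrist_force: [-0.9, 0.0, 0.7]
width: 0.0597
```

Request:
{"op": "step_arm", "data": {
  "increments": "0 0 -2 0 0 0; 0 0 -4 0 0 0; 0 0 -5 0 0 0; 0 0 -4 0 0 0; 0 0 0 0 0 0"
}}

```text
time: 4.85
tool_pos: [0.4269, -0.3213, 0.1608]
ee_rot: [3.13, -0.007, 0.289]
wrist_force: [0.1, -0.3, -0.4]
width: 0.0598
```

```bash
cat >> h.py <<'E'
a=np.radians(18)
def deck(org=(.646,-.0575,.025),yaw=np.radians(-4.5)):
    R=rot([0,0,yaw])@rot([0,a,0]); return np.array(org),R
def tooldeck(sgn,org=None,yaw=None):
    """tool rotation over deck: tool z = -deck z, tool x = sgn*deck x"""
    k={} 
    if org is not None:k['org']=org
    if yaw is not None:k['yaw']=yaw
    o,D=deck(**k); X=sgn*D[:,0]; Z=-D[:,2]; return o,D,np.c_[X,np.cross(Z,X),Z]
E
python3 -c "
from h import *
o,D,R=tooldeck(1)
ob=get_obs(); print(ob['tool_pos'],ob['width'])
lin(o+D@[-.105,0,.060],R,10)
# wrist view of the held plate
im=snapshot('wrist'); cv2.imwrite('pics/w2.png',im[:,:,::-1])
"
```

```text
[ 0.42685319 -0.32133947  0.16084105] 0.059800810775067464
dist/row 0.030697016899680227 turn/row 0.04885650469177614
2.09 -2.20 0.45 0.007 -0.032 0.036; 2.02 -2.27 0.40 0.007 -0.032 0.036; 1.95 -2.34 0.35 0.007 -0.032 0.036; 1.88 -2.41 0.31 0.007 -0.032 0.036; 1.80 -2.48 0.27 0.007 -0.032 0.036
1.71 -2.54 0.23 0.007 -0.032 0.036; 1.63 -2.60 0.19 0.007 -0.032 0.036; 1.54 -2.65 0.16 0.007 -0.032 0.036; 1.44 -2.71 0.13 0.007 -0.032 0.036; 1.35 -2.76 0.10 0.007 -0.032 0.036
```

View pics/w2.png

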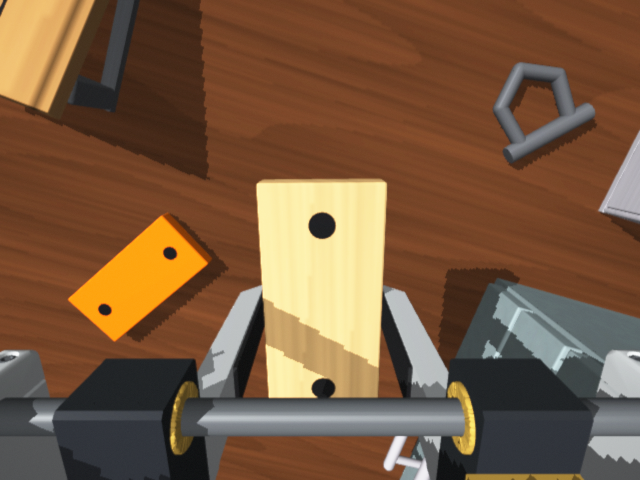

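Request:
{"op": "step_arm", "data": {
  "increments": "2.09 -2.2 0.45 0.007 -0.032 0.036; 2.02 -2.27 0.4 0.007 -0.032 0.036; 1.95 -2.34 0.35 0.007 -0.032 0.036; 1.88 -2.41 0.31 0.007 -0.032 0.036; 1.8 -2.48 0.27 0.007 -0.032 0.036"
}}

```text
time: 5.4
tool_pos: [0.4917, -0.1815, 0.1277]
ee_rot: [-3.119, 0.168, 0.109]
wrist_force: [1.0, 0.3, -1.0]
width: 0.0594
```

Request:
{"op": "step_arm", "data": {
  "increments": "1.71 -2.54 0.23 0.007 -0.032 0.036; 1.63 -2.6 0.19 0.007 -0.032 0.036; 1.54 -2.65 0.16 0.007 -0.032 0.036; 1.44 -2.71 0.13 0.007 -0.032 0.036; 1.35 -2.76 0.1 0.007 -0.032 0.036"
}}

```text
time: 5.9
tool_pos: [0.5603, -0.0463, 0.1052]
ee_rot: [-3.13, 0.332, -0.074]
wrist_force: [-0.1, -0.2, -1.4]
width: 0.06
```

Request:
{"op": "step_arm", "data": {
  "increments": "0 0 0 0 0 0; 0 0 0 0 0 0; 0 0 0 0 0 0"
}}

```text
time: 6.2
tool_pos: [0.5603, -0.0484, 0.1073]
ee_rot: [-3.13, 0.328, -0.073]
wrist_force: [-0.2, 0.7, -1.7]
width: 0.0599
```

```bash
python3 -c "
from h import *
ob=get_obs(); im=snapshot('wrist')[:,:,::-1].copy(); print(ob['tool_pos'],ob['ee_rot'])
C=cam('wrist',ob); o,D=deck()
pts=[o+D@p for p in ([-.014,.075,.051],[-.014,-.075,.051],[.014,.075,.051],[.014,-.075,.051],[-.18,.075,0],[-.18,-.075,0])]
print(proj(C,pts).round(1).tolist())
cv2.imwrite('pics/w3.png',im)
"
```

```text
[ 0.5602629  -0.04843629  0.10725715] [-3.13047012  0.32768795 -0.07314836]
[[163.9, 113.5], [489.9, 114.8], [155.7, 45.5], [499.1, 46.5], [222.2, 357.5], [427.2, 359.4]]
```

View pics/w3.png

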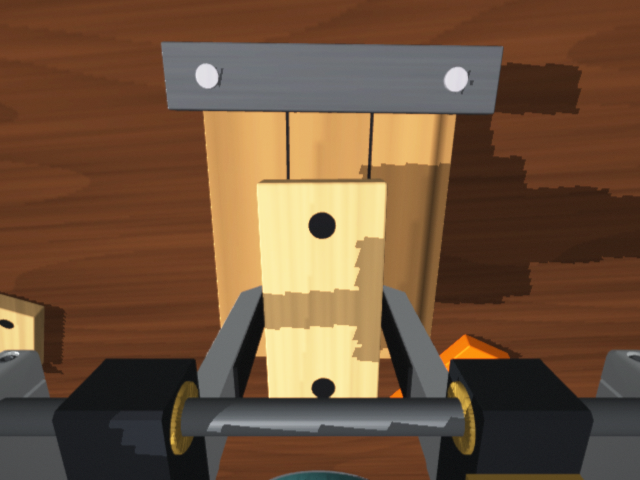

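```bash
sed -i 's/org=(.646,-.0575,.025),yaw=np.radians(-4.5)/org=(.6475,-.0595,.025),yaw=np.radians(-5.0)/' h.py; cat >> h.py <<'E'
def where():
    ob=get_obs(); o,D=deck(); print("t",round(ob["time"],2),"deck-frame TCP mm",((ob["tool_pos"]-o)@D*1000).round(1),"F deck",(ob["wrist_force"]@D).round(1),"width",ob["width"].round(4)); return ob
E
python3 -c "
from h import *
where(); o,D,R=tooldeck(1)
lin(o+D@[-.103,0,.012],R,5)"
```

```text
Traceback (most recent call last):
  File "h.py", line 43, in where
    ob=get_obs(); o,D=deck(); print("t",round(ob["time"],2),"deck-frame TCP mm",((ob["tool_pos"]-o)@D*1000).round(1),"F deck",(ob["wrist_force"]@D).round(1),"width",ob["width"].round(4)); return ob
                                                                                                                                                                     ^^^^^^^^^^^^^^^^^
AttributeError: 'float' object has no attribute 'round'
```

```bash
sed -i 's/ob\["width"\].round(4)/round(ob["width"],4)/' h.py
python3 -c "
from h import *
where(); o,D,R=tooldeck(1)
lin(o+D@[-.103,0,.012],R,5)"
```

```text
t 6.25 deck-frame TCP mm [-109.     3.2   51.8] F deck [ 0.1  0.4 -1.3] width 0.0597
dist/row 0.008066208067253647 turn/row 0.003826169628872574
0.13 0.07 0.79 -0.001 0.002 0.003; 0.13 0.07 0.79 -0.001 0.002 0.003; 0.12 0.07 0.79 -0.001 0.002 0.003; 0.12 0.07 0.79 -0.001 0.002 0.003; 0.12 0.07 0.79 -0.001 0.002 0.003
```

Request:
{"op": "step_arm", "data": {
  "increments": "0.13 0.07 0.79 -0.001 0.002 0.003; 0.13 0.07 0.79 -0.001 0.002 0.003; 0.12 0.07 0.79 -0.001 0.002 0.003; 0.12 0.07 0.79 -0.001 0.002 0.003; 0.12 0.07 0.79 -0.001 0.002 0.003"
}}

```text
time: 6.75
tool_pos: [0.554, -0.0505, 0.068]
ee_rot: [-3.14, 0.316, -0.089]
wrist_force: [0.3, 0.2, -1.1]
width: 0.0593
```

Request:
{"op": "step_arm", "data": {
  "increments": "0 0 0.1 0 0 0; 0 0 0.1 0 0 0; 0 0 0.1 0 0 0; 0 0 0 0 0 0; 0 0 0 0 0 0"
}}

```text
time: 7.25
tool_pos: [0.5538, -0.0503, 0.0663]
ee_rot: [-3.14, 0.315, -0.088]
wrist_force: [0.6, 0.1, -0.9]
width: 0.0594
```

```bash
python3 -c "
from h import *
ob=where(); o,D,R=tooldeck(1); print(Ro.from_matrix(rot(ob['ee_rot']).T@R).as_rotvec().round(4))"
```

```text
t 7.25 deck-frame TCP mm [-102.3    0.9   10.2] F deck [ 0.9  0.1 -0.7] width 0.0594
[-0.0018  0.0008 -0.001 ]
```

Request:
{"op": "step_arm", "data": {
  "increments": "0 0.05 0.1 0 0 0; 0 0.05 0.1 0 0 0; 0 0 0.1 0 0 0; 0 0 0.1 0 0 0; 0 0 0 0 0 0"
}}

```text
time: 7.75
tool_pos: [0.552, -0.0512, 0.062]
ee_rot: [-3.14, 0.316, -0.088]
wrist_force: [-0.0, -0.2, -1.2]
width: 0.0597
```

Request:
{"op": "step_arm", "data": {
  "increments": "0 0 0.1 0 0 0; 0 0 0.05 0 0 0; 0 0 0 0 0 0"
}}

```text
time: 8.05
tool_pos: [0.5516, -0.0511, 0.0607]
ee_rot: [-3.14, 0.316, -0.088]
wrist_force: [-0.8, 0.0, -1.1]
width: 0.0597
```

```bash
python3 -c "
from h import *
ob=where(); o,D,R=tooldeck(1); print(Ro.from_matrix(rot(ob['ee_rot']).T@R).as_rotvec().round(4),ob['wrist_torque'])"
```

```text
t 8.05 deck-frame TCP mm [-102.6   -0.     4.2] F deck [-0.4 -0.  -1.3] width 0.0597
[-0.0019  0.0018 -0.0011] [-0.0569274  -0.09019189  0.01328491]
```

Request:
{"op": "step_arm", "data": {
  "increments": "0 0 0.08 0 0 0; 0 0 0.05 0 0 0; 0 0 0 0 0 0"
}}

```text
time: 8.35
tool_pos: [0.5515, -0.0511, 0.06]
ee_rot: [-3.14, 0.315, -0.088]
wrist_force: [-0.6, -0.4, 1.2]
width: 0.0598
```

Request:
{"op": "step_arm", "data": {
  "increments": "0 0 0.08 0 0 0; 0 0 0.05 0 0 0; 0 0 0 0 0 0"
}}

```text
time: 8.65
tool_pos: [0.5515, -0.0512, 0.06]
ee_rot: [-3.14, 0.314, -0.088]
wrist_force: [-0.1, 0.6, 4.8]
width: 0.0595
```

Request:
{"op": "step_arm", "data": {
  "increments": "0.6 0 -0.05 0 0 0; 0.7 0 0 0 0 0; 0.7 0 0 0 0 0; 0.7 0 0 0 0 0; 0.4 0 0 0 0 0"
}}

```text
time: 9.15
tool_pos: [0.581, -0.0541, 0.0504]
ee_rot: [-3.141, 0.316, -0.089]
wrist_force: [-1.9, 0.0, 7.5]
width: 0.0598
```

```bash
python3 -c "
from h import *
ob=where(); o,D,R=tooldeck(1); print(Ro.from_matrix(rot(ob['ee_rot']).T@R).as_rotvec().round(4),ob['wrist_torque'])"
```

```text
t 9.15 deck-frame TCP mm [-71.3  -0.4   3.5] F deck [-4.1 -0.1  6.5] width 0.0598
[-0.0012  0.0016 -0.0015] [-0.10954307  0.74587013  0.03688247]
```

Request:
{"op": "step_arm", "data": {
  "increments": "0.15 0 0 0 0 0; 0.15 0 0 0 0 0; 0.1 0 0 0 0 0; 0 0 0 0 0 0"
}}

```text
time: 9.55
tool_pos: [0.5846, -0.0544, 0.0492]
ee_rot: [-3.141, 0.315, -0.089]
wrist_force: [-1.4, 1.2, 8.1]
width: 0.0592
```

Request:
{"op": "step_arm", "data": {
  "increments": "0.1 0 0 0 0 0; 0.1 0 0 0 0 0; 0.1 0 0 0 0 0; 0 0 0 0 0 0"
}}

```text
time: 9.95
tool_pos: [0.5874, -0.0546, 0.0483]
ee_rot: [-3.141, 0.315, -0.089]
wrist_force: [-1.7, 0.3, 6.1]
width: 0.0596
```

Request:
{"op": "step_arm", "data": {
  "increments": "0.1 0 0 0 0 0; 0.1 0 0 0 0 0; 0 0 0 0 0 0"
}}

```text
time: 10.25
tool_pos: [0.5877, -0.0546, 0.0482]
ee_rot: [-3.141, 0.319, -0.089]
wrist_force: [-5.1, 0.2, 10.4]
width: 0.0599
```

Request:
{"op": "step_arm", "data": {
  "increments": "0.1 0 0 0 0 0; 0.1 0 0 0 0 0; 0 0 0 0 0 0"
}}

```text
time: 10.55
tool_pos: [0.5878, -0.0546, 0.0481]
ee_rot: [-3.141, 0.324, -0.089]
wrist_force: [-9.8, 0.6, 13.6]
width: 0.0599
```

```bash
python3 -c "
from h import *
ob=where(); print(ob['wrist_torque'])"
```

```text
t 10.55 deck-frame TCP mm [-64.1  -0.3   3.5] F deck [-13.5  -0.2   9.9] width 0.0599
[0.02519194 2.3066724  0.07484909]
```

Request:
{"op": "step_arm", "data": {
  "increments": "0 0 0 0 0 0; 0 0 0 0 0 0; 0 0 0 0 0 0; 0 0 0 0 0 0",
  "claw": -1
}}

```text
time: 10.95
tool_pos: [0.5908, -0.0546, 0.045]
ee_rot: [-3.14, 0.316, -0.088]
wrist_force: [-0.4, -0.5, -0.5]
width: 0.0883
```

Request:
{"op": "step_arm", "data": {
  "increments": "-0.3 0 -1 0 0 0; -0.5 0 -3 0 0 0; 0 0 -4 0 0 0; 0 0 -4 0 0 0; 0 0 0 0 0 0"
}}

```text
time: 11.45
tool_pos: [0.6241, -0.0581, 0.1699]
ee_rot: [-3.141, 0.302, -0.089]
wrist_force: [-0.7, -0.5, 1.8]
width: 0.094
```

```bash
cat > dl.py <<'E'
from h import *
import sys
def decklook(name,h):
    where(); ob=get_obs(); im=snapshot('wrist')[:,:,::-1].copy(); cv2.imwrite(f'pics/{name}.png',im)
    C=cam('wrist',ob); o,D=deck(); m=cv2.inRange(cv2.cvtColor(im,cv2.COLOR_BGR2HSV),(22,10,190),(40,95,255))
    for c in cv2.findContours(m,0,2)[0]:
        if cv2.contourArea(c)<1500: continue
        P=(cast(C,c[:,0],o+D@[0,0,h],D[:,2])-o)@D*1000
        print("deck-frame rect mm at h",h,cv2.minAreaRect(P[:,:2].astype(np.float32)),"px",c[:,0].min(0),c[:,0].max(0))
    print("lip/backstop proj px",proj(C,[o+D@p for p in ([-.014,.075,.051],[-.014,-.075,.051],[-.18,.075,0],[-.18,-.075,0])]).round(1).tolist())
if __name__=="__main__": decklook(sys.argv[1],float(sys.argv[2]))
E
python3 dl.py w4 .016
```

```text
t 11.45 deck-frame TCP mm [-67.   -0.6 130.6] F deck [-1.2 -0.5  1.5] width 0.094
deck-frame rect mm at h 0.016 ((-73.90135192871094, -0.7797603607177734), (110.83037567138672, 58.50832748413086), 0.08651181310415268) px [285 184] [357 310]
lip/backstop proj px [[213.8, 183.3], [426.5, 182.9], [243.5, 350.6], [398.7, 350.4]]
```

View pics/w4.png

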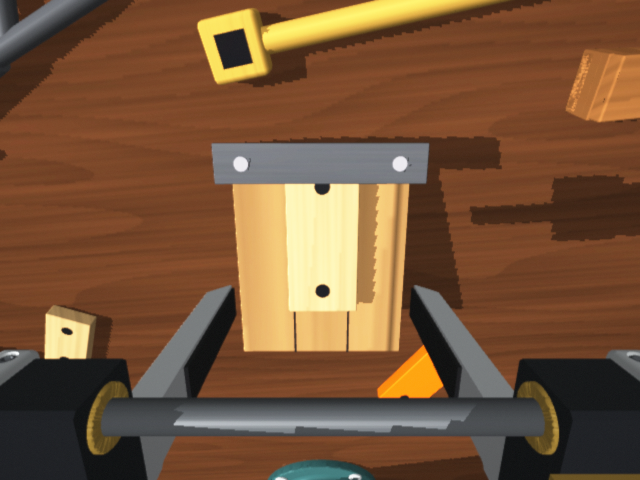

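```bash
python3 -c "
from h import *
lin([.44,.268,.14],down(2.639),20)"
```

```text
dist/row 0.018725957210775503 turn/row 0.1366312615789154
-0.96 -1.54 0.45 -0.021 0.004 -0.135; -0.75 -1.67 0.41 -0.021 0.004 -0.135; -0.52 -1.76 0.37 -0.021 0.004 -0.135; -0.28 -1.82 0.33 -0.021 0.004 -0.135; -0.03 -1.85 0.29 -0.021 0.004 -0.135
0.22 -1.84 0.25 -0.021 0.004 -0.135; 0.46 -1.80 0.22 -0.021 0.004 -0.135; 0.70 -1.73 0.18 -0.021 0.004 -0.135; 0.92 -1.62 0.15 -0.021 0.004 -0.135; 1.13 -1.49 0.12 -0.021 0.004 -0.135
1.32 -1.32 0.10 -0.021 0.004 -0.135; 1.49 -1.13 0.08 -0.021 0.004 -0.135; 1.63 -0.92 0.07 -0.021 0.004 -0.135; 1.74 -0.70 0.06 -0.021 0.004 -0.135; 1.81 -0.46 0.05 -0.021 0.004 -0.135
1.86 -0.21 0.05 -0.021 0.004 -0.135; 1.87 0.04 0.06 -0.021 0.004 -0.135; 1.85 0.29 0.07 -0.021 0.004 -0.135; 1.79 0.53 0.09 -0.021 0.004 -0.135; 1.70 0.77 0.11 -0.021 0.004 -0.135
```

Request:
{"op": "step_arm", "data": {
  "increments": "-0.96 -1.54 0.45 -0.021 0.004 -0.135; -0.75 -1.67 0.41 -0.021 0.004 -0.135; -0.52 -1.76 0.37 -0.021 0.004 -0.135; -0.28 -1.82 0.33 -0.021 0.004 -0.135; -0.03 -1.85 0.29 -0.021 0.004 -0.135"
}}

```text
time: 12.0
tool_pos: [0.5733, 0.0247, 0.1545]
ee_rot: [-3.04, 0.261, 0.621]
wrist_force: [-0.5, 0.5, -0.1]
width: 0.0939
```

Request:
{"op": "step_arm", "data": {
  "increments": "0.22 -1.84 0.25 -0.021 0.004 -0.135; 0.46 -1.8 0.22 -0.021 0.004 -0.135; 0.7 -1.73 0.18 -0.021 0.004 -0.135; 0.92 -1.62 0.15 -0.021 0.004 -0.135; 1.13 -1.49 0.12 -0.021 0.004 -0.135"
}}

```text
time: 12.5
tool_pos: [0.5273, 0.106, 0.1486]
ee_rot: [-3.002, 0.156, 1.303]
wrist_force: [0.1, 0.2, -0.0]
width: 0.0937
```

Request:
{"op": "step_arm", "data": {
  "increments": "1.32 -1.32 0.1 -0.021 0.004 -0.135; 1.49 -1.13 0.08 -0.021 0.004 -0.135; 1.63 -0.92 0.07 -0.021 0.004 -0.135; 1.74 -0.7 0.06 -0.021 0.004 -0.135; 1.81 -0.46 0.05 -0.021 0.004 -0.135"
}}

```text
time: 13.0
tool_pos: [0.4815, 0.1872, 0.1422]
ee_rot: [-3.04, 0.051, 1.974]
wrist_force: [-0.5, 1.1, 0.1]
width: 0.0939
```

Request:
{"op": "step_arm", "data": {
  "increments": "1.86 -0.21 0.05 -0.021 0.004 -0.135; 1.87 0.04 0.06 -0.021 0.004 -0.135; 1.85 0.29 0.07 -0.021 0.004 -0.135; 1.79 0.53 0.09 -0.021 0.004 -0.135; 1.7 0.77 0.11 -0.021 0.004 -0.135"
}}

```text
time: 13.5
tool_pos: [0.4356, 0.2683, 0.1357]
ee_rot: [-3.133, -0.008, 2.646]
wrist_force: [0.0, -0.3, -0.4]
width: 0.094
```

Request:
{"op": "step_arm", "data": {
  "increments": "0 0 0 0 0 0; 0 0 0 0 0 0"
}}

```text
time: 13.7
tool_pos: [0.4367, 0.2675, 0.1363]
ee_rot: [-3.133, -0.006, 2.638]
wrist_force: [0.6, -0.4, 1.0]
width: 0.0939
```

```bash
python3 wp.py w5
```

```text
tcp [0.4367 0.2675 0.1363] [-3.133 -0.006  2.638]
rect mm ((436.73284912109375, 271.6399841308594), (47.157188415527344, 94.59629821777344), 60.973758697509766) touch border [302 184] [358 291]
```

```bash
python3 -c "
from h import *
lin([.437,.2725,.006],down(2.635),5)"
```

```text
dist/row 0.02613048498964646 turn/row 0.0021862699773654883
0.04 0.11 2.61 -0.002 -0.001 0.001; 0.04 0.11 2.61 -0.002 -0.001 0.001; 0.04 0.10 2.61 -0.002 -0.001 0.001; 0.05 0.10 2.61 -0.002 -0.001 0.001; 0.05 0.09 2.61 -0.002 -0.001 0.001
```

Request:
{"op": "step_arm", "data": {
  "increments": "0.04 0.11 2.61 -0.002 -0.001 0.001; 0.04 0.11 2.61 -0.002 -0.001 0.001; 0.04 0.1 2.61 -0.002 -0.001 0.001; 0.05 0.1 2.61 -0.002 -0.001 0.001; 0.05 0.09 2.61 -0.002 -0.001 0.001"
}}

```text
time: 14.25
tool_pos: [0.4377, 0.2727, 0.0055]
ee_rot: [3.139, -0.0, 2.633]
wrist_force: [0.5, -0.6, -0.6]
width: 0.0943
```

Request:
{"op": "step_arm", "data": {
  "increments": "0 0 0 0 0 0; 0 0 0 0 0 0"
}}

```text
time: 14.45
tool_pos: [0.4374, 0.2729, 0.0066]
ee_rot: [3.14, -0.001, 2.634]
wrist_force: [0.3, 0.4, 0.6]
width: 0.0938
```

```bash
python3 -c "
from h import *
lin([.437,.2725,.0035],down(2.635),2)"
```

```text
dist/row 0.0015645922714112267 turn/row 0.0011933511930485308
0.01 -0.03 0.15 0.001 -0.001 -0.000; 0.01 -0.03 0.15 0.001 -0.001 -0.000
```

Request:
{"op": "step_arm", "data": {
  "increments": "0.01 -0.03 0.15 0.001 -0.001 0; 0 0 0.15 0.001 -0.001 0; 0 0 0 0 0 0"
}}

```text
time: 14.75
tool_pos: [0.4377, 0.2736, 0.0047]
ee_rot: [3.139, 0.002, 2.636]
wrist_force: [-0.2, -0.5, -1.0]
width: 0.0945
```

Request:
{"op": "step_arm", "data": {
  "increments": "0 0 0 0 0 0; 0 0 0 0 0 0; 0 0 0 0 0 0; 0 0 0 0 0 0; 0 0 0 0 0 0",
  "claw": 1
}}

```text
time: 15.25
tool_pos: [0.4369, 0.2733, 0.0036]
ee_rot: [3.141, 0.001, 2.636]
wrist_force: [0.8, -0.1, 0.4]
width: 0.0576
```

Request:
{"op": "step_arm", "data": {
  "increments": "0 0 0 0 0 0; 0 0 0 0 0 0; 0 0 0 0 0 0; 0 0 0 0 0 0; 0 0 0 0 0 0"
}}

```text
time: 15.75
tool_pos: [0.4369, 0.2733, 0.0036]
ee_rot: [3.141, 0.001, 2.636]
wrist_force: [-0.2, -0.2, -0.8]
width: 0.0477
```

Request:
{"op": "step_arm", "data": {
  "increments": "0 0 -2 0 0 0; 0 0 -4 0 0 0; 0 0 -5 0 0 0; 0 0 -4 0 0 0; 0 0 0 0 0 0"
}}

```text
time: 16.25
tool_pos: [0.4404, 0.2751, 0.1613]
ee_rot: [3.129, 0.009, 2.636]
wrist_force: [0.1, 1.0, 0.2]
width: 0.0481
```

```bash
python3 -c "
from h import *
where(); o,D,R=tooldeck(-1)
lin(o+D@[-.095,-.0005,.075],R,12)"
```

```text
t 16.25 deck-frame TCP mm [-266.1  315.3   56.9] F deck [-0.   1.   0.2] width 0.0481
dist/row 0.029966537823416153 turn/row 0.04410891723371824
-2.35 -1.84 0.30 0.006 0.027 -0.034; -2.29 -1.92 0.25 0.006 0.027 -0.034; -2.23 -1.99 0.20 0.006 0.027 -0.034; -2.16 -2.07 0.15 0.006 0.027 -0.034; -2.10 -2.14 0.11 0.006 0.027 -0.034
-2.02 -2.21 0.07 0.006 0.027 -0.034; -1.95 -2.28 0.03 0.006 0.027 -0.034; -1.87 -2.34 -0.01 0.006 0.027 -0.034; -1.78 -2.41 -0.04 0.006 0.027 -0.034; -1.70 -2.47 -0.07 0.006 0.027 -0.034
-1.61 -2.52 -0.10 0.006 0.027 -0.034; -1.52 -2.58 -0.13 0.006 0.027 -0.034
```

Request:
{"op": "step_arm", "data": {
  "increments": "-2.35 -1.84 0.3 0.006 0.027 -0.034; -2.29 -1.92 0.25 0.006 0.027 -0.034; -2.23 -1.99 0.2 0.006 0.027 -0.034; -2.16 -2.07 0.15 0.006 0.027 -0.034; -2.1 -2.14 0.11 0.006 0.027 -0.034"
}}

```text
time: 16.75
tool_pos: [0.4946, 0.1347, 0.1374]
ee_rot: [-3.123, -0.138, 2.806]
wrist_force: [0.8, 0.6, -0.8]
width: 0.0477
```

Request:
{"op": "step_arm", "data": {
  "increments": "-2.02 -2.21 0.07 0.006 0.027 -0.034; -1.95 -2.28 0.03 0.006 0.027 -0.034; -1.87 -2.34 -0.01 0.006 0.027 -0.034; -1.78 -2.41 -0.04 0.006 0.027 -0.034; -1.7 -2.47 -0.07 0.006 0.027 -0.034"
}}

```text
time: 17.25
tool_pos: [0.5523, -0.0027, 0.122]
ee_rot: [-3.129, -0.276, 2.977]
wrist_force: [0.6, 0.2, -0.6]
width: 0.0476
```

Request:
{"op": "step_arm", "data": {
  "increments": "-1.61 -2.52 -0.1 0.006 0.027 -0.034; -1.52 -2.58 -0.13 0.006 0.027 -0.034; 0 0 0 0 0 0; 0 0 0 0 0 0"
}}

```text
time: 17.65
tool_pos: [0.575, -0.0567, 0.1156]
ee_rot: [-3.138, -0.331, 3.046]
wrist_force: [-0.6, -0.6, -0.7]
width: 0.0477
```

```bash
python3 dl.py w6 .016; python3 -c "
from h import *
o,D,R=tooldeck(-1)
lin(o+D@[-.087,-.0005,.028],R,5)"
```

```text
t 17.65 deck-frame TCP mm [-96.9  -3.5  63.7] F deck [-0.3 -0.6 -0.8] width 0.0477
deck-frame rect mm at h 0.016 ((-29.47681427001953, -3.419586181640625), (64.16133117675781, 51.37420654296875), 89.52259826660156) px [281 330] [370 393]
deck-frame rect mm at h 0.016 ((-103.4205322265625, -3.492443084716797), (63.85013198852539, 52.743080139160156), 89.50503540039062) px [275 225] [373 301]
lip/backstop proj px [[449.1, 414.8], [212.4, 416.4], [444.9, 142.3], [212.0, 144.4]]
dist/row 0.007591597626078258 turn/row 0.003449618716366704
-0.22 0.05 0.73 -0.000 -0.003 -0.001; -0.21 0.05 0.73 -0.000 -0.003 -0.001; -0.21 0.05 0.73 -0.000 -0.003 -0.001; -0.21 0.05 0.73 -0.000 -0.003 -0.001; -0.21 0.05 0.73 -0.000 -0.003 -0.001
```

View pics/w6.png

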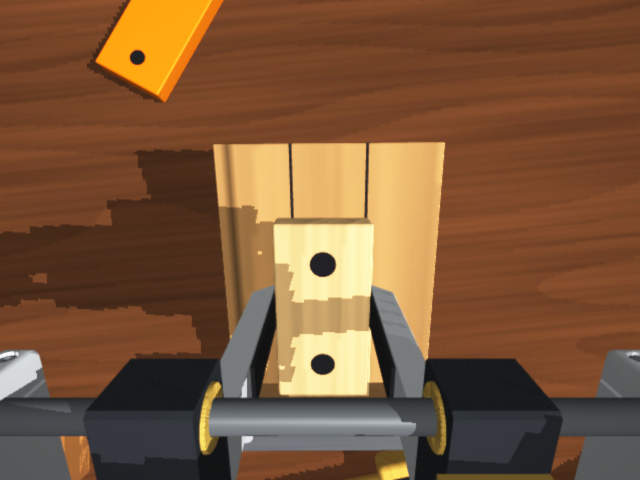

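Request:
{"op": "step_arm", "data": {
  "increments": "-0.22 0.05 0.73 0 -0.003 -0.001; -0.21 0.05 0.73 0 -0.003 -0.001; -0.21 0.05 0.73 0 -0.003 -0.001; -0.21 0.05 0.73 0 -0.003 -0.001; -0.21 0.05 0.73 0 -0.003 -0.001"
}}

```text
time: 18.2
tool_pos: [0.5739, -0.0536, 0.0786]
ee_rot: [-3.139, -0.313, 3.053]
wrist_force: [0.4, 0.0, -0.2]
width: 0.0478
```

Request:
{"op": "step_arm", "data": {
  "increments": "0 0 0.1 0 0 0; 0 0 0.1 0 0 0; 0 0 0.1 0 0 0; 0 0 0 0 0 0; 0 0 0 0 0 0"
}}

```text
time: 18.7
tool_pos: [0.5735, -0.054, 0.0768]
ee_rot: [-3.139, -0.312, 3.052]
wrist_force: [-0.7, 0.1, -0.5]
width: 0.0476
```

```bash
python3 -c "
from h import *
where(); o,D,R=tooldeck(-1)
lin(o+D@[-.087,-.0005,.021],R,4)"
```

```text
t 18.7 deck-frame TCP mm [-86.6  -1.   26.3] F deck [-0.5  0.  -0.7] width 0.0476
dist/row 0.0013416975739137986 turn/row 0.0007893040115610867
0.01 0.01 0.13 -0.000 0.000 -0.001; 0.01 0.01 0.13 -0.000 0.000 -0.001; 0.01 0.01 0.13 -0.000 0.000 -0.001; 0.01 0.01 0.13 -0.000 0.000 -0.001
```

Request:
{"op": "step_arm", "data": {
  "increments": "0 0.01 0.13 0 0 -0.001; 0 0.01 0.13 0 0 -0.001; 0 0.01 0.13 0 0 -0.001; 0 0.01 0.13 0 0 0; 0 0 0 0 0 0"
}}

```text
time: 19.2
tool_pos: [0.5715, -0.0533, 0.0713]
ee_rot: [-3.14, -0.314, 3.055]
wrist_force: [-0.2, 1.5, -0.7]
width: 0.0476
```

Request:
{"op": "step_arm", "data": {
  "increments": "0 0 0.08 0 0 0; 0 0 0.07 0 0 0; 0 0 0 0 0 0"
}}

```text
time: 19.5
tool_pos: [0.5715, -0.0534, 0.0708]
ee_rot: [-3.14, -0.312, 3.055]
wrist_force: [0.4, 0.2, 0.9]
width: 0.0476
```

Request:
{"op": "step_arm", "data": {
  "increments": "0 0 0.06 0 0 0; 0 0 0.04 0 0 0; 0 0 0 0 0 0"
}}

```text
time: 19.8
tool_pos: [0.5715, -0.0534, 0.0707]
ee_rot: [-3.14, -0.311, 3.055]
wrist_force: [-0.2, -0.1, 5.8]
width: 0.0477
```

```bash
python3 -c "
from h import *
where()"
```

```text
t 19.8 deck-frame TCP mm [-86.6  -0.5  19.9] F deck [-2.  -0.1  5.5] width 0.0477
```

Request:
{"op": "step_arm", "data": {
  "increments": "-0.6 0 -0.07 0 0 0; -0.7 0 0 0 0 0; -0.7 0 0 0 0 0; -0.7 0 0 0 0 0; -0.5 0 0 0 0 0"
}}

```text
time: 20.3
tool_pos: [0.6021, -0.0561, 0.0608]
ee_rot: [-3.14, -0.313, 3.055]
wrist_force: [-0.9, 0.2, 7.1]
width: 0.0479
```

Request:
{"op": "step_arm", "data": {
  "increments": "-0.15 0 0 0 0 0; -0.15 0 0 0 0 0; -0.1 0 0 0 0 0; 0 0 0 0 0 0"
}}

```text
time: 20.7
tool_pos: [0.6058, -0.0564, 0.0596]
ee_rot: [-3.14, -0.313, 3.055]
wrist_force: [-1.2, 0.8, 7.1]
width: 0.0476
```

Request:
{"op": "step_arm", "data": {
  "increments": "-0.1 0 0 0 0 0; -0.1 0 0 0 0 0; -0.1 0 0 0 0 0; 0 0 0 0 0 0"
}}

```text
time: 21.1
tool_pos: [0.6068, -0.0565, 0.0592]
ee_rot: [-3.14, -0.317, 3.055]
wrist_force: [-5.4, 0.4, 9.9]
width: 0.0477
```

```bash
python3 -c "
from h import *
where()"
```

```text
t 21.1 deck-frame TCP mm [-49.4  -0.5  20. ] F deck [-8.2 -0.   7.8] width 0.0477
```

Request:
{"op": "step_arm", "data": {
  "increments": "-0.1 0 0 0 0 0; -0.1 0 0 0 0 0; 0 0 0 0 0 0"
}}

```text
time: 21.4
tool_pos: [0.6068, -0.0564, 0.0592]
ee_rot: [-3.14, -0.322, 3.055]
wrist_force: [-9.6, 1.1, 12.1]
width: 0.0475
```

Request:
{"op": "step_arm", "data": {
  "increments": "0.1 0 -0.05 0 0 0; 0 0 0 0 0 0; 0 0 0 0 0 0; 0 0 0 0 0 0; 0 0 0 0 0 0",
  "claw": -1
}}

```text
time: 21.9
tool_pos: [0.6093, -0.0566, 0.0575]
ee_rot: [-3.14, -0.314, 3.055]
wrist_force: [-0.3, 0.2, -0.5]
width: 0.0846
```

Request:
{"op": "step_arm", "data": {
  "increments": "0.3 0 -1 0 0 0; 0.5 0 -3 0 0 0; 0 0 -4 0 0 0; 0 0 -4 0 0 0; 0 0 0 0 0 0"
}}

```text
time: 22.4
tool_pos: [0.6419, -0.0596, 0.1825]
ee_rot: [-3.139, -0.299, 3.055]
wrist_force: [-0.7, -0.7, 0.6]
width: 0.0941
```

```bash
python3 dl.py w7 .032; python3 -c "
import cv2
from h import *
cv2.imwrite('pics/s7.png',cv2.resize(snapshot('scene')[185:310,220:360,::-1],None,fx=4,fy=4))"
```

```text
t 22.4 deck-frame TCP mm [-53.9  -0.5 148. ] F deck [-0.8 -0.8  0.4] width 0.0941
deck-frame rect mm at h 0.032 ((-72.03022766113281, -0.719268798828125), (115.76758575439453, 55.385623931884766), 0.06934385001659393) px [289 148] [359 285]
lip/backstop proj px [[415.5, 294.6], [233.7, 294.3], [416.3, 83.0], [233.4, 83.0]]
```

View pics/w7.png

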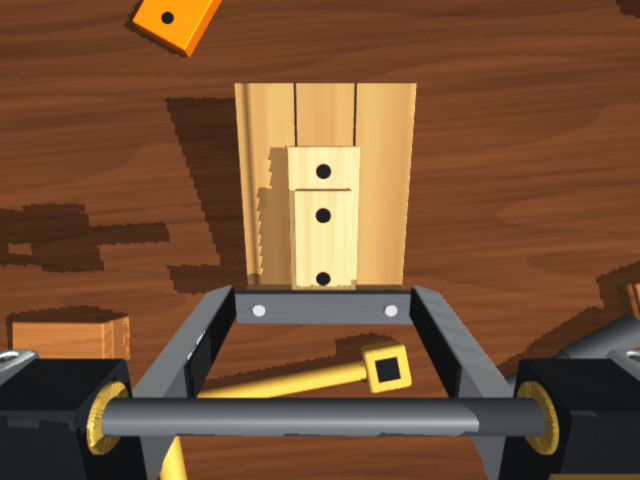

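```bash
python3 - <<'E'
from h import *
ob=get_obs(); im=cv2.imread('pics/w7.png'); C=cam('wrist',ob); o,D=deck()
g=cv2.cvtColor(im,cv2.COLOR_BGR2GRAY).astype(int)
def d(uv,h): return ((cast(C,uv,o+D@[0,0,h],D[:,2])-o)@D*1000).round(1)[:,:2].tolist()
print("row edges at col 310,340:",[[int(r)+140 for r in np.where(abs(np.diff(g[140:200,c]))>15)[0]] for c in (305,312,335,345)])
for r in (200,240,275): print(r,[int(c)+280 for c in np.where(abs(np.diff(g[r,280:370]))>12)[0]])
print("long",d([(289,147.5),(360,147.5)],.016),"short",d([(294,190),(353,190)],.032))
E
```

```text
row edges at col 310,340: [[145, 146, 147, 187, 188, 190, 191], [146, 147, 187, 188, 190, 191], [146, 147, 187, 188, 190, 191], [146, 147, 187, 188, 190, 191]]
200 [288, 293, 294, 357, 358]
240 [289, 290, 294, 295, 356, 357]
275 [290, 291, 295, 296, 315, 316, 317, 327, 328, 329, 355, 356]
long [[-131.7, -28.5], [-131.7, 28.7]] short [[-99.9, -23.9], [-99.9, 22.6]]
```

View pics/s7.png

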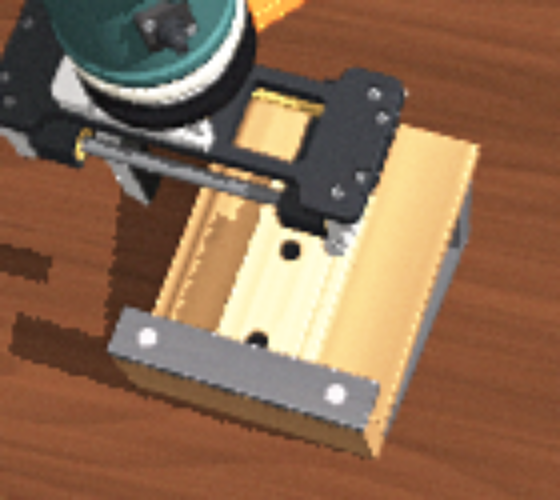

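```bash
python3 - <<'E'
from h import *
ob=get_obs(); C=cam('wrist',ob); o,D=deck()
def d(uv,h): return ((cast(C,uv,o+D@[0,0,h],D[:,2])-o)@D*1000).round(1)[:,:2].tolist()
print("long",d([(325,147)],.016),"deck top",d([(325,83)],0),"short bottom",d([(325,187.5)],.016),d([(325,188)],.016),"short top",d([(325,191)],.032))
E
```

```text
long [[-132.1, 0.5]] deck top [[-181.4, 0.5]] short bottom [[-99.7, 0.6]] [[-99.2, 0.6]] short top [[-99.1, 0.5]]
```

Request:
{"op": "step_arm", "data": {
  "increments": "2.2 0 1 0 0.003 0; 2.2 0 1 0 0.003 0; 2 0 1.5 0 0.003 0; 0 0 3 0 0.003 0; 0 0 2.3 0 0.002 0",
  "claw": 1
}}

```text
time: 23.0
tool_pos: [0.5477, -0.0511, 0.1085]
ee_rot: [-3.141, -0.331, 3.055]
wrist_force: [-0.8, 0.3, 0.1]
width: 0.0573
```

Request:
{"op": "step_arm", "data": {
  "increments": "0 0 0 0 0 0; 0 0 0 0 0 0; 0 0 0 0 0 0; 0 0 0 0 0 0; 0 0 0 0 0 0"
}}

```text
time: 23.5
tool_pos: [0.5511, -0.0517, 0.112]
ee_rot: [-3.14, -0.325, 3.055]
wrist_force: [-0.6, 0.5, 0.7]
width: 0.0176
```

```bash
python3 -c "
from h import *
where(); o,D,R=tooldeck(-1)
lin(o+D@[-.119,-.0005,.024],R,5)"
```

```text
t 23.5 deck-frame TCP mm [-118.9   -0.6   52.8] F deck [-0.8  0.5  0.5] width 0.0176
dist/row 0.005767883553353616 turn/row 0.0021992075146151486
-0.00 0.00 0.58 -0.000 -0.002 0.000; -0.00 0.00 0.58 -0.000 -0.002 0.000; -0.00 0.00 0.58 -0.000 -0.002 0.000; 0.00 0.00 0.58 -0.000 -0.002 0.000; 0.00 0.00 0.58 -0.000 -0.002 0.000
```

Request:
{"op": "step_arm", "data": {
  "increments": "0 0 0.58 0 -0.002 0; 0 0 0.58 0 -0.002 0; 0 0 0.58 0 -0.002 0; 0 0 0.58 0 -0.002 0; 0 0 0.58 0 -0.002 0"
}}

```text
time: 24.0
tool_pos: [0.5406, -0.0507, 0.0828]
ee_rot: [-3.14, -0.318, 3.055]
wrist_force: [-0.3, 0.7, -0.7]
width: 0.0002
```

Request:
{"op": "step_arm", "data": {
  "increments": "-0.2 0 0 0 0 0; -0.3 0 0 0 0 0; -0.3 0 0 0 0 0; -0.2 0 0 0 0 0; 0 0 0 0 0 0"
}}

```text
time: 24.5
tool_pos: [0.5509, -0.0516, 0.0803]
ee_rot: [-3.14, -0.317, 3.055]
wrist_force: [-0.7, 0.8, -0.1]
width: 0.0003
```

```bash
python3 -c "
from h import *
where()"
```

```text
t 24.5 deck-frame TCP mm [-109.2   -0.6   22.7] F deck [-0.7  0.8 -0.3] width 0.0003
```

Request:
{"op": "step_arm", "data": {
  "increments": "-0.1 0 0 0 0 0; -0.1 0 0 0 0 0; -0.1 0 0 0 0 0; 0 0 0 0 0 0"
}}

```text
time: 24.9
tool_pos: [0.5534, -0.0518, 0.0794]
ee_rot: [-3.14, -0.317, 3.055]
wrist_force: [-0.8, 0.7, -1.1]
width: 0.0007
```

```bash
python3 -c "
from h import *
where()"
```

```text
t 24.9 deck-frame TCP mm [-106.6   -0.5   22.6] F deck [-0.4  0.6 -1.3] width 0.0007
```

Request:
{"op": "step_arm", "data": {
  "increments": "-0.1 0 0 0 0 0; -0.1 0 0 0 0 0; 0 0 0 0 0 0"
}}

```text
time: 25.2
tool_pos: [0.5553, -0.052, 0.0788]
ee_rot: [-3.14, -0.317, 3.055]
wrist_force: [-0.4, -0.1, 0.6]
width: 0.0001
```

Request:
{"op": "step_arm", "data": {
  "increments": "-0.1 0 0 0 0 0; -0.1 0 0 0 0 0; 0 0 0 0 0 0"
}}

```text
time: 25.5
tool_pos: [0.5553, -0.052, 0.0788]
ee_rot: [-3.14, -0.322, 3.055]
wrist_force: [-5.0, 0.8, 4.3]
width: 0.0005
```

Request:
{"op": "step_arm", "data": {
  "increments": "-0.1 0 0 0 0 0; -0.1 0 0 0 0 0; 0 0 0 0 0 0"
}}

```text
time: 25.8
tool_pos: [0.5554, -0.052, 0.0788]
ee_rot: [-3.14, -0.326, 3.055]
wrist_force: [-10.2, 1.5, 7.4]
width: 0.0006
```

```bash
python3 -c "
from h import *
where()"
```

```text
t 25.8 deck-frame TCP mm [-104.5   -0.5   22.6] F deck [-12.1   0.7   3.9] width 0.0006
```

Request:
{"op": "step_arm", "data": {
  "increments": "0.5 0 0 0 0 0; 0.7 0 0 0 0 0; 0 0 -3 0 0 0; 0 0 -4 0 0 0; 0 0 -4 0 0 0"
}}

```text
time: 26.3
tool_pos: [0.5819, -0.0541, 0.1866]
ee_rot: [-3.14, -0.317, 3.055]
wrist_force: [0.3, 0.4, 1.0]
width: 0.0002
```

Request:
{"op": "step_arm", "data": {
  "increments": "4 0 -3 0 0 0; 4 0 -3 0 0 0; 4 0 -2 0 0 0; 4 0 0 0 0 0; 0 0 0 0 0 0"
}}

```text
time: 26.8
tool_pos: [0.4533, -0.0427, 0.3163]
ee_rot: [-3.139, -0.308, 3.055]
wrist_force: [0.3, -0.6, 0.5]
width: 0.0001
```

Request:
{"op": "step_arm", "data": {
  "increments": "0 5 0 0 0 0; 0 5 0 0 0 0; 0 5 0 0 0 0; 0 5 0 0 0 0; 0 0 0 0 0 0"
}}

```text
time: 27.3
tool_pos: [0.4727, 0.1611, 0.3096]
ee_rot: [3.141, -0.318, 3.064]
wrist_force: [-0.3, -0.3, 0.3]
width: 0.0007
```

```bash
python3 -c "
from h import *
where(); t=snapshot('top')[:,:,::-1]
s=cv2.resize(snapshot('scene')[185:310,230:350,::-1],None,fx=3,fy=3)
a=t[80:400,100:560]; c=np.zeros((max(320,375),460+360,3),np.uint8); c[:320,:460]=a; c[:375,460:]=s; cv2.imwrite('pics/f.png',c[:,:800])"
```

```text
t 27.3 deck-frame TCP mm [-271.9  204.6  210.9] F deck [-0.4 -0.3  0.2] width 0.0007
```

View pics/f.png

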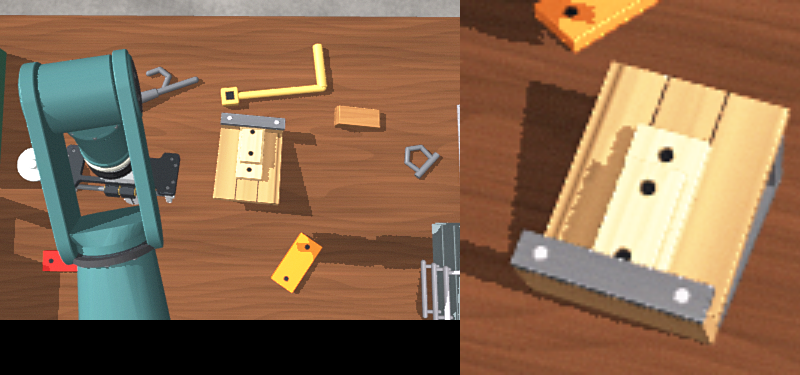

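```bash
python3 -c "
from bench import *
print(close_job())"
```

```text
the job is handed in; nothing more can be done
None
```

The long plate lies flat on the shelf boards with the short one flat on top of it. Both are lengthwise down the slope, tucked under the lip and pushed against the backstop. I handed the job in at about 27 s, with the gripper clear of everything.

**Long plate:** it met the backstop at about 13 N. The wrist view then put it within 0.1 degree of square, less than 1 mm off mid-width, with its upper end at −129 mm (−130 mm is ideal).

**Short plate:** it slid home at about 10 N. The last wrist view suggested it might be 1–2 mm short, which is about the limit of that view. I pushed its upper end with closed fingers at 12 N. It did not move, and the contact point fell within about 0.5 mm of where a fully home plate should be.

**Not checked:** I did not probe the long plate's end the same way after stacking. The final top and scene pictures showed the stack centred under the lip. The arm hid part of the left side in the last top view, and I never measured the other objects' positions to confirm they hadn't moved. The force readings showed no contact with any of them.

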